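Stow the tin under the tray's keeper rail

ROBOT

A 7-joint arm with a two-finger parallel gripper is mounted at the origin on the work surface. World frame = base frame: x ahead of the robot, y to its left, z up, the work surface at z = 0. Lengths are in m, angles in degrees, forces in N, time in s.
With the tool pointing down it reaches from about 0.4 to 0.925 m from the base axis. Payload 4.1 kg.
Tool frame: the origin (TCP) lies midway between the tips of the shut fingers; the grasp point (between the pads) lies 19 mm behind it (ctrl.grasp_offset is the distance from the TCP to the grasp point, in m); z points along the fingers, y is the direction in which the jaws open and shut (so a half turn about z gives the same grasp; the last joint's range is limited). The gripper opens to 85 mm and grips with 20 to 120 N. Pads are 22 mm wide; open, the fingers measure 114 mm over their backs; the gripper's body (76 mm by 85 mm) begins 54 mm behind the grasp point. The pads swing forward as they close: fully open they stand 13 mm farther back than shut.
Start: joints at [64.572, 22.827, 2.584, 88.041, -1.071, 69.15, -2.905], TCP at [0.22, -0.612, 0.231] pointing down, gripper open.
Joint ranges: [-161.44, 161.44], [-28.35, 127.94], [-78.24, 83.42], [0, 140.83], [-78.03, 258.03], [13.02, 114.36], [-168.23, 168.23]. Speed limits (degrees/s): [147.25, 147.25, 180, 180, 180, 180, 180].

INTERFACE

Orientations are given as [roll, pitch, yaw] about the fixed x, y, z axes, in that order (R = Rz(yaw) Ry(pitch) Rx(roll)).
In Python, from plant import ctrl gives the robot as it stands.
- The arm moves only by the tool jog_arm, never from a script. Its argument "motion" is one flat list of numbers, 7 for each row, row after row: the turn, a rotation vector about the world's x, y, z in degrees, then the shift along the world's x, y, z in cm, then the closure, from 0 (fully open) to 1 (shut). In form: [wx, wy, wz, dx, dy, dz, grip, wx, wy, wz, dx, dy, dz, grip, ...]. A call has 1 to 5 rows; each row is the pose to reach, as a shift and turn from the pose commanded when the call began; what a row does not reach only later rows make up. A row lasts 1/8 s, in which the tool goes at most 62.5 mm and 10.7 degrees, less where a joint would pass 70% of its speed; a pose out of reach is approached as far as the arm can. A call with a gripper value outside its range is refused whole. The fingers move at their own pace and stop on an object; "grip_force" is the grip in N (left out, the last holds). Time passes only in rows, so rows that repeat a pose let the fingers close. It gives the time, the measured TCP pose, the force and the opening at its end, in the units of the state.
- ctrl.observe(): the state, without advancing time (a new reading comes with each control period).
- ctrl.snapshot(name): name is "side" or "top" or "wrist"; returns a dict with "image" (480x640x3 uint8, red, green, blue), "intrinsics" (3x3 intrinsics, pixels), "T" (4x4, takes a point from camera to world coordinates). Camera axes: x right, y down, z forward; pixel columns grow to the right and rows downward; lengths in m; the calibration is good to about 2 mm. A picture is of the moment at which its call begins. There is no depth.
- ctrl.hand_in(): hands the job in, once; it reports no verdict.
The state is a dict: "t": time; "qpos": joint angles; "joint_vel": joint speeds; "joint_torque": joint torques, N m; "tool_pos": TCP position; "ee_rot": TCP orientation; "ft_force": force on the tool from outside, world axes, zero at the start; "wrist_torque": the same for the moment, N m; "opening": finger opening in m.
Only numpy, scipy, OpenCV 4.12 (cv2) and the standard library are available. Lean on these libraries where they do the work, as an engineer would, in place of code of your own. Each camera call takes 0.05 s, during which the arm holds its last target. There are 200 camera calls.

TASK

Put the closed aluminium tin away in the tall-walled bay of the pull-out tray: first swing the wooden keeper rail well clear of the bay by pushing it near its free end. Then lift the tin out of the steel caddy, stand it on the open shelf and let go, take it again by its other two sides (the bay's walls leave no room for fingers where the caddy did), and lower it gently and upright to the bay's floor. Last, swing the rail back over the tin until it is fully against its stop; leave the mug, the filter cone and the spoon rest where they are.

Things in the scene. Friction and masses are not known exactly. Their poses are not given: they have to be found in the camera images.
- tray: fixed grey plastic pull-out tray, 320 (x) by 150 (y) mm, floor 6 mm thick, rims 18 mm high; origin under its centre, on the shelf; x is the long way, pointing away from the robot at yaw 0. The rail's steel pivot post (24 mm thick, 100 mm high) stands at x = +135 mm, y = 0.
- bay_floor (a point): centre of the bay's floor, 6 mm above the shelf, axes as the tray's; tray x = -10 mm, y = 0. Inside 70 (x) by 50 (y) mm. Side walls at +y and -y (5 mm thick, 76 mm long, top 91 mm above the shelf) are taller than the tin; the +x and -x ends are open above sills 4 mm thick, 12 mm high over the floor: fingers fit only at these ends.
- rail (a joint): wooden rail's angle about its upright pivot: 0 = against its stop, pointing from the pivot to the tray's -x over the bay's middle; grows (to 1.5) as the free end swings to the tray's -y. Light friction (0.2 N m); stays where left. Bar 24 mm wide, 14 mm thick, 101 to 115 mm above the shelf; near its free end only the tray's floor and rim lie below.
- rail_pivot (a point): on the rail's pivot axis at mid-thickness of the rail, 108 mm above the shelf
- rail_end (a point): middle of the rail's free end, at mid-thickness, 265 mm from the pivot axis
- caddy: fixed steel caddy, the tin's start; origin under its centre. Floor 4 mm thick. Walls at +x and -x (inner faces 72 mm apart, 4 mm thick, 60 mm long, top 88 mm above the shelf) are taller than the tin; the +y and -y ends (50 mm apart inside) are open above sills 4 mm thick, top 16 mm above the shelf: fingers fit only at these ends.
- tin: closed rectangular aluminium tin, 62 (x) by 40 (y) by 75 (z) mm, about 0.2 kg; origin at the centre of its underside. It starts in the caddy with its x and y along the caddy's.
- mug: black ceramic mug, 80 mm across, 92 mm high, its handle reaching about 35 mm out at its own +y; origin under its centre; to be left alone
- cone: stainless filter cone standing on its foot, 100 mm across its rim, 75 mm high; origin under its centre; to be left alone
- spoon_rest: clear acrylic spoon rest, 70 (x) by 140 (y) by 15 mm; origin under its centre; to be left alone

How it is judged (in metres and radians):
On the way, in this order (a step that is already met when the one before it is completed fails the run):
1. the rail is swung clear of the bay (value of joint rail above 0.45 rad), for 0.2 s.
2. the tin stands released on the open shelf, outside caddy and bay (height (world z) of tin below 0.008 m and angle between tin's own z axis and vertical below 0.1 rad and horizontal distance between tin and caddy above 0.06 m and horizontal distance between tin and bay_floor above 0.06 m and contact force between the fingers and tin below 0.1 N), for 0.2 s.
3. the tin stands released on the bay's floor (z of tin in the frame of bay_floor below 0.005 m and horizontal distance between tin and bay_floor below 0.012 m and angle between tin's own z axis and vertical below 0.1 rad and contact force between the fingers and tin below 0.1 N), for 0.2 s.
At the end, for the whole second after the job is handed in: The tin stands upright (within 0.1 rad) and still on the bay's floor (within 5 mm in height and 12 mm of its centre), and the rail rests over it against its stop (within 0.06 rad), at rest (value of joint rail below 0.06 rad and velocity of joint rail between -0.05 and 0.05 rad/s and z of tin in the frame of bay_floor between -0.005 and 0.005 m and horizontal distance between tin and bay_floor below 0.012 m and angle between tin's own z axis and vertical below 0.1 rad and linear speed of tin below 0.02 m/s); the robot touches nothing.
It fails at once if the mug, the filter cone or the spoon rest is shifted by more than 25 mm (distance of any of mug, cone, spoon_rest from where it was at the start of the episode above 0.025 m).
It fails at once if the tin is tipped over (angle between tin's own z axis and vertical above 0.7 rad).
It fails at once if the tin is dropped into the bay (distance between tin and bay_floor below 0.04 m and linear speed of tin above 0.5 m/s).
It also fails if it takes over 67 s, if anything falls off the work surface, if the arm or the gripper's body presses on something with over 40 N, if the wrist force passes 120 N, or if a joint passes its speed limit or range.

## Working session

There is one attempt and no reset: what is moved stays moved. The work goes in short steps, Python scripts to look and compute and a tool call to move; the robot and the scene stay as the last step left them, time stands still between calls to the robot, and variables do not carry over. Pictures are saved under pics/ and viewed, about 8 in all and at most 12, crops included, and the job is handed in when it is done.

Besides the shell and the picture viewer there is one more tool, called after "Emit:" as name(argument=value, ...), one argument or row to a line, values as JSON. jog_arm: Moves the arm, as the interface text tells. Its arguments: {"type":"object","properties":{"motion":{"type":"array","items":{"type":"number"}},"grip_force":{"type":"number"}},"required":["motion"]}

```bash
ls; mkdir -p pics; python3 - <<'E'
from plant import ctrl
import cv2,pickle
print(ctrl.observe())
d={}
for n in ("top","side"):
    s=ctrl.snapshot(n); d[n]=s
    cv2.imwrite(f"pics/{n}0.png",cv2.cvtColor(s["image"],cv2.COLOR_RGB2BGR))
    print(n,s["intrinsics"],s["T"])
pickle.dump(d,open("d0.pkl","wb"))
E
```

```text
pics
{'t': 0.0, 'qpos': array([64.57214627, 22.87274504,  2.58076245, 88.11252661, -1.07149104,
       69.14945849, -2.90778004]), 'joint_vel': array([-0.02281958,  0.03244673,  0.08344136, -0.06363871,  0.02861808,
       -0.02805805, -0.01293972]), 'joint_torque': array([ 2.63273942e-04, -4.75128186e+01,  1.36397313e+00, -2.54216945e+01,
        1.14198236e-02,  9.40052705e-03,  3.88683577e-05]), 'tool_pos': array([ 0.21951325, -0.6111562 ,  0.23026712]), 'ee_rot': array([-1.79889703e+02,  7.84677884e-03,  1.97586501e+01]), 'ft_force': array([ 0.05360613,  0.60856579, -0.45680807]), 'wrist_torque': array([-0.02576267,  0.03647419, -0.02644613]), 'opening': 0.08524085754864505}
top [[501.89199064   0.         320.96833129]
 [  0.         501.89199064 230.09917046]
 [  0.           0.           1.        ]] [[-1.37488626e-03 -9.94940725e-01  1.00454283e-01  4.79190665e-01]
 [-9.99947041e-01  3.43302459e-04 -1.02857521e-02 -4.43873724e-02]
 [ 1.01992274e-02 -1.00463105e-01 -9.94888506e-01  1.14970310e+00]
 [ 0.00000000e+00  0.00000000e+00  0.00000000e+00  1.00000000e+00]]
side [[482.5300819    0.         322.60099513]
 [  0.         482.5300819  238.6823071 ]
 [  0.           0.           1.        ]] [[-0.89311207 -0.24010174  0.38039715  0.15082988]
 [-0.44959126  0.50423683 -0.7373011   0.79726173]
 [-0.01478297 -0.82951575 -0.55828764  0.7458064 ]
 [ 0.          0.          0.          1.        ]]
```

View pics/top0.png

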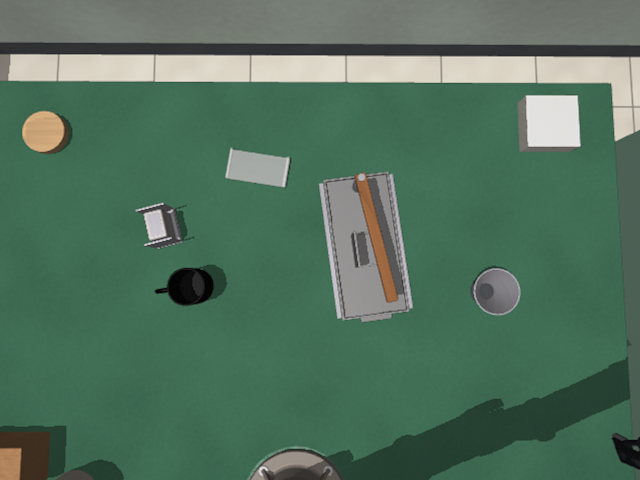

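View pics/side0.png

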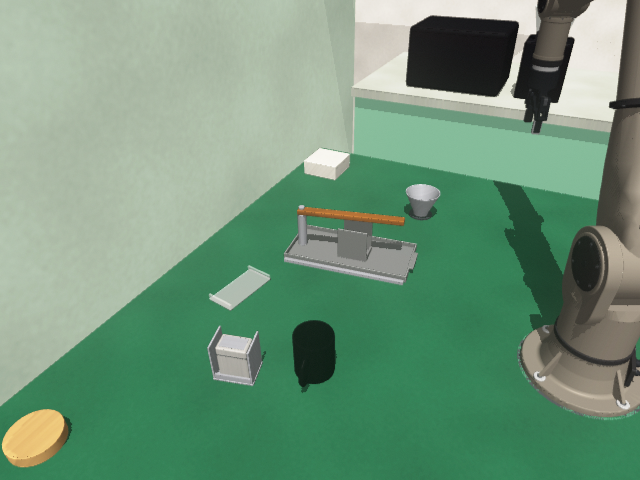

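```bash
python3 - <<'E'
import cv2,numpy as np
t=cv2.imread("pics/top0.png")
a=cv2.resize(t[165:330,300:420],None,fx=3.6,fy=3.6,interpolation=cv2.INTER_CUBIC)
b=cv2.resize(t[190:260,125:200],None,fx=4.8,fy=4.8,interpolation=cv2.INTER_CUBIC)
o=np.zeros((600,800,3),np.uint8);o[:a.shape[0],:a.shape[1]]=a;o[:b.shape[0],435:435+b.shape[1]]=b
cv2.imwrite("pics/crop0.png",o)
E
```

```text
(no output)
```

View pics/crop0.png

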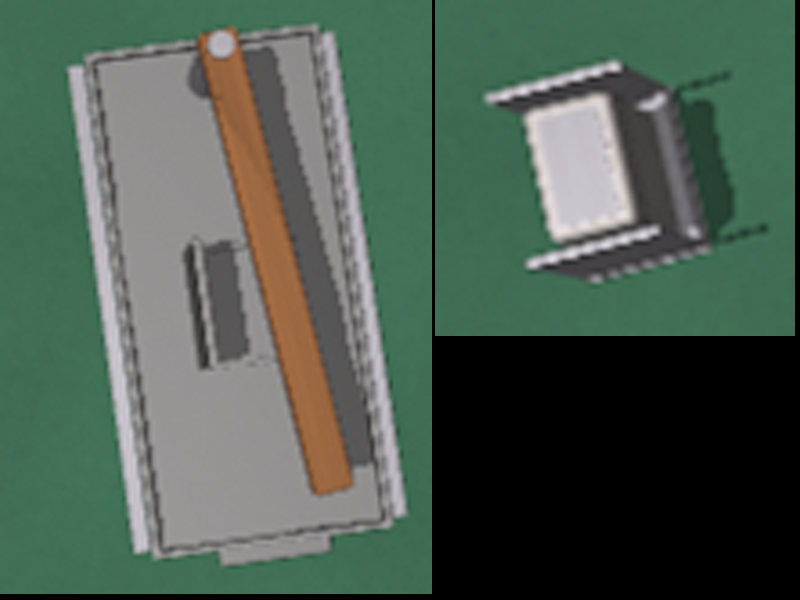

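```bash
cat > h.py <<'E'
import numpy as np
def ray(s,px,z):
    K,T=s["intrinsics"],s["T"]
    px=np.atleast_2d(px).astype(float)
    d=np.c_[px,np.ones(len(px))]@np.linalg.inv(K).T@T[:3,:3].T
    o=T[:3,3]
    return o+d*((z-o[2])/d[:,2])[:,None]
def proj(s,P):
    T=np.linalg.inv(s["T"]);P=np.atleast_2d(P)
    c=P@T[:3,:3].T+T[:3,3]; u=c@s["intrinsics"].T
    return u[:,:2]/u[:,2:]
E
python3 - <<'E'
import pickle,numpy as np,cv2
from h import *
np.set_printoptions(precision=4,suppress=True)
d=pickle.load(open("d0.pkl","rb"));s=d["top"]
A=lambda p:np.array(p)/3.6+[300,165]-0.36
B=lambda p:(np.array(p)-[435,0])/4.8+[125,190]-0.4
def rect(c,n):
    c=c[:,:2];m=c.mean(0);x=(c[1]+c[2]-c[0]-c[3])  # order: 0,3 = -x edge? printed edges tell
    print(n,m,"edges",[float(np.round(np.linalg.norm(c[i]-c[i-1]),4)) for i in range(4)],
     "yaw01",np.degrees(np.arctan2(*(c[1]+c[2]-c[0]-c[3])[::-1])),"yaw12",np.degrees(np.arctan2(*(c[2]+c[3]-c[0]-c[1])[::-1])))
rect(ray(s,A([(160,553),(88,57),(316,30),(388,525)]),.018),"tray")
rect(ray(s,B([(558,238),(530,112),(606,97),(634,222)]),.079),"tin")
w=ray(s,B([(490,99),(618,66),(657,231),(530,265)]),.088);rect(w,"caddy")
r=ray(s,A([(220,45),(333,490)]),.115);print("rail",r,np.linalg.norm(r[1]-r[0]),np.degrees(np.arctan2(*(r[0]-r[1])[1::-1])))
print("bay wall +y",ray(s,A([(196,240),(213,365)]),.091))
print("spoon",ray(s,[(230,149),(290,158),(286,187),(226,176)],.01))
print("mug",ray(s,[(190,287),(157,291)],.092),"cone",ray(s,(497,291),.075))
E
```

```text
tray [ 0.5605 -0.1571] edges [0.1427, 0.3147, 0.1465, 0.3149] yaw01 7.676644085480432 yaw12 -83.16016644131213
tin [0.5997 0.2992] edges [0.0342, 0.0583, 0.0343, 0.0579] yaw01 14.180286774530417 yaw12 -78.30522371992005
caddy [0.5996 0.2999] edges [0.0764, 0.058, 0.076, 0.0573] yaw01 -75.03319979034967 yaw12 -164.97616342981067
rail [[ 0.6952 -0.1386  0.115 ]
 [ 0.4383 -0.2005  0.115 ]] 0.2642433509581737 13.543034972132494
bay wall +y [[ 0.5835 -0.1256  0.091 ]
 [ 0.51   -0.1349  0.091 ]]
spoon [[0.7831 0.1543 0.01  ]
 [0.762  0.0153 0.01  ]
 [0.694  0.0242 0.01  ]
 [0.7196 0.1624 0.01  ]]
mug [[0.4666 0.2184 0.092 ]
 [0.4584 0.2869 0.092 ]] cone [[ 0.457 -0.431  0.075]]
```

Emit:
jog_arm(
  motion=[0,0,0,11,23,0,1,0,0,0,11,23,0,1,0,0,0,11,23,0,1,0,0,0,11,23,0,1,0,0,0,11,23,0,1],
  grip_force=40,
)

```text
t: 0.72
tool_pos: [0.3324, -0.3768, 0.2312]
ee_rot: [-179.9, -0.1, 20.3]
ft_force: [-0.3, -1.8, 1.1]
opening: -0.0002
```

Emit:
jog_arm(
  motion=[0,0,0,5,10,0,1,0,0,0,9,19,0,1,0,0,0,11.6,23.5,0,1,0,0,0,11.6,23.5,0,1,0,0,0,11.6,23.5,-2,1],
)

```text
t: 1.35
tool_pos: [0.4488, -0.1432, 0.2125]
ee_rot: [179.9, -0.2, 20.1]
ft_force: [0.2, -0.2, -0.8]
opening: -0.0002
```

Emit:
jog_arm(
  motion=[0,0,0,-0.1,0,-5,1,0,0,0,-0.3,0,-10,1,0,0,0,-0.3,0,-13.7,1,0,0,0,-0.3,0,-13.7,1,0,0,0,-0.3,-1,-13.7,1],
)

```text
t: 1.98
tool_pos: [0.4439, -0.1573, 0.0755]
ee_rot: [179.9, -0.1, 19.8]
ft_force: [0.4, -0.1, 0.8]
opening: 0.0001
```

Emit:
jog_arm(
  motion=[0,0,0,0.3,-1.5,0,1,0,0,0,0.7,-3,0,1,0,0,0,1.1,-4.6,0,1,0,0,0,1.5,-6.2,0,1,0,0,0,2.1,-7.7,0,1],
)

```text
t: 2.6
tool_pos: [0.4651, -0.2349, 0.0749]
ee_rot: [179.9, -0.1, 19.8]
ft_force: [2.2, 2.0, 4.3]
opening: 0.0002
```

Emit:
jog_arm(
  motion=[0,0,0,0.7,-1.7,0,1,0,0,0,1.6,-3.4,0,1,0,0,0,2.7,-5.1,0,1,0,0,0,4,-6.7,0,1,0,0,0,5.2,-8,0,1],
)

```text
t: 3.22
tool_pos: [0.5152, -0.3149, 0.0734]
ee_rot: [-179.9, 0.1, 19.7]
ft_force: [0.0, 1.9, 2.5]
opening: -0.0003
```

Emit:
jog_arm(
  motion=[0,0,0,0,0,0,1,0,0,0,-1.5,1.2,0,1,0,0,0,-3,2.5,1,1,0,0,0,-3,2.5,6,1,0,0,0,-3,2.5,12,0],
)

```text
t: 3.85
tool_pos: [0.4829, -0.2881, 0.1935]
ee_rot: [-179.8, 0.3, 19.8]
ft_force: [0.5, -1.7, 0.7]
opening: 0.0167
```

Emit:
jog_arm(
  motion=[0,0,0,0.5,6,4,0,0,0,0,1,12,6,0,0,0,0,2,18,6,0,0,0,0,3,24,6,0,0,0,0,4,30,6,0],
)

```text
t: 4.47
tool_pos: [0.5237, 0.0075, 0.2536]
ee_rot: [180.0, 0.1, 19.7]
ft_force: [1.1, -0.3, -0.1]
opening: 0.0852
```

```bash
cat > look.py <<'E'
from plant import ctrl
import cv2,pickle,sys
n,f=sys.argv[1:3]
s=ctrl.snapshot(n);pickle.dump(s,open(f"{f}.pkl","wb"))
im=cv2.cvtColor(s["image"],cv2.COLOR_RGB2BGR)
if len(sys.argv)>3:
    x0,y0,x1,y1=map(int,sys.argv[3:7]);im=im[y0:y1,x0:x1]
    k=min(800/(x1-x0),600/(y1-y0));im=cv2.resize(im,None,fx=k,fy=k,interpolation=cv2.INTER_CUBIC);print("scale",k)
cv2.imwrite(f"pics/{f}.png",im);o=ctrl.observe();print(o["t"],o["tool_pos"],o["ee_rot"],o["opening"],o["qpos"])
E
python3 look.py top top1; python3 - <<'E'
import pickle,cv2,numpy as np
from h import *
s=pickle.load(open("top1.pkl","rb"));h=cv2.cvtColor(s["image"],cv2.COLOR_RGB2HSV)
m=cv2.inRange(h,(5,120,80),(18,255,255))
m[:,:300]=0;m[:150]=0
c=max(cv2.findContours(m,0,2)[0],key=cv2.contourArea)
r=cv2.minAreaRect(c);print(r);b=cv2.boxPoints(r);w=ray(s,b,.115);print(w)
E
```

```text
4.525 [0.52430902 0.01925359 0.25411019] [-1.79636542e+02 -1.16084217e-01  2.04781975e+01] 0.08556728433926303 [ 17.46418969  10.21504145 -27.23549421 102.70625641   4.60601106
  68.21085388 -80.63141467]
((409.8599853515625, 214.52000427246094), (131.60000610351562, 11.400001525878906), 36.869895935058594)
[[ 0.68996923 -0.12401309  0.115     ]
 [ 0.70941782 -0.13853592  0.115     ]
 [ 0.54331715 -0.35513438  0.115     ]
 [ 0.52446197 -0.340384    0.115     ]]
```

Emit:
jog_arm(
  motion=[0,0,-2,1.5,6,0,0,0,0,-5.3,3,12,0,0,0,0,-5.3,5,18,0,0,0,0,-5.3,6.5,24,0,0,0,0,-5.3,7.4,28.8,0,0],
)

```text
t: 5.15
tool_pos: [0.5984, 0.2957, 0.2529]
ee_rot: [179.9, 0.2, 14.5]
ft_force: [0.7, -0.2, 0.5]
opening: 0.0855
```

Emit:
jog_arm(
  motion=[0,0,0,0,0,-2,0,0,0,0,0,0,-5,0,0,0,0,0,0,-7,0,0,0,0,0,0,-8,0,0,0,0,0,0,-8,0],
)

```text
t: 5.78
tool_pos: [0.5988, 0.2935, 0.1738]
ee_rot: [180.0, 0.1, 14.4]
ft_force: [-0.3, 0.0, 0.7]
opening: 0.0852
```

```bash
python3 look.py wrist w0; python3 - <<'E'
import pickle
from h import *
s=pickle.load(open("w0.pkl","rb"))
import numpy as np
c,t=np.array([.5997,.2993]),np.radians(14.4);R=np.array([[np.cos(t),-np.sin(t)],[np.sin(t),np.cos(t)]])
p=(np.array([[-31,-20],[31,-20],[31,20],[-31,20]])/1000)@R.T+c
print(proj(s,np.c_[p,[.079]*4]))
E
```

```text
5.825 [0.59923315 0.29421514 0.17476388] [ 1.79992310e+02 -2.91703443e-02  1.44373427e+01] 0.08572355226776841 [  -8.04193285   29.66990503  -31.04033072   88.36690267   16.18615367
   66.45052492 -117.81910192]
[[344.32936505 292.89309901]
 [345.97969114 197.4719213 ]
 [279.82431045 197.51923725]
 [282.56027795 292.94474131]]
```

View pics/w0.png

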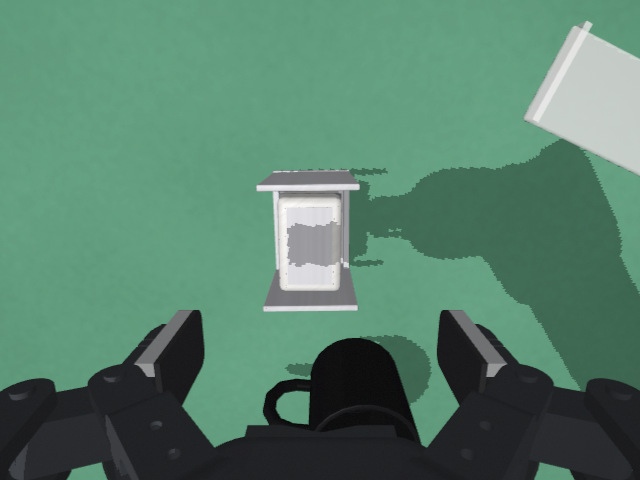

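Emit:
jog_arm(
  motion=[0,0,0,0.1,0.6,-2,0,0,0,0,0.1,0.6,-6,0,0,0,0,0.1,0.6,-10,0,0,0,0,0.1,0.6,-13,0,0,0,0,0.1,0.6,-14.6,0],
)

```text
t: 6.45
tool_pos: [0.5988, 0.3003, 0.0259]
ee_rot: [180.0, 0.2, 14.5]
ft_force: [0.4, 0.3, 0.9]
opening: 0.0854
```

Emit:
jog_arm(
  motion=[0,0,0,0,0,0,0,0,0,0,0,0,0,0.4,0,0,0,0,0,0,0.7,0,0,0,0,0,0,1,0,0,0,0,0,0,1],
  grip_force=40,
)

```text
t: 7.08
tool_pos: [0.6008, 0.3011, 0.0297]
ee_rot: [-180.0, -0.1, 14.5]
ft_force: [-0.7, 0.9, 5.5]
opening: 0.0397
```

Emit:
jog_arm(
  motion=[0,0,0,0,0,0,1,0,0,0,0,0,0,1,0,0,0,0,0,1,1,0,0,0,0,0,3,1,0,0,0,0,0,5,1],
)

```text
t: 7.7
tool_pos: [0.5999, 0.3004, 0.0796]
ee_rot: [180.0, 0.0, 14.5]
ft_force: [-0.7, -0.4, -3.3]
opening: 0.0396
```

Emit:
jog_arm(
  motion=[0,0,0,0,0,3,1,0,0,0,0,0,6,1,0,0,-2,-0.5,-3,8,1,0,0,-4,-1,-7,8,1,0,0,-7.1,-2,-12,8,1],
)

```text
t: 8.32
tool_pos: [0.5802, 0.1807, 0.1602]
ee_rot: [-179.9, -0.2, 7.4]
ft_force: [0.6, -1.6, -2.7]
opening: 0.0395
```

Emit:
jog_arm(
  motion=[0,0,0,-1,-5,0,1,0,0,0,-1.7,-9,0,1,0,0,0,-2,-12,0,1,0,0,0,-2,-12,-3,1,0,0,0,-2,-12,-6,1],
)

```text
t: 8.95
tool_pos: [0.5608, 0.0599, 0.0995]
ee_rot: [180.0, -0.2, 7.3]
ft_force: [0.3, 0.2, -2.3]
opening: 0.0399
```

Emit:
jog_arm(
  motion=[0,0,0,0,0,-2,1,0,0,0,0,0,-3.5,1,0,0,0,0,0,-4.5,1,0,0,0,0,0,-5,1,0,0,0,0,0,-5,1],
)

```text
t: 9.57
tool_pos: [0.5601, 0.0605, 0.0485]
ee_rot: [180.0, -0.0, 7.4]
ft_force: [-0.7, -0.5, -3.0]
opening: 0.0398
```

Emit:
jog_arm(
  motion=[0,0,0,0,0,-1,1,0,0,0,0,0,-1.6,1,0,0,0,0,0,-2,1,0,0,0,0,0,-2.3,1,0,0,0,0,0,-2.3,1],
)

```text
t: 10.2
tool_pos: [0.5602, 0.0606, 0.0257]
ee_rot: [180.0, -0.0, 7.4]
ft_force: [-1.6, 0.5, -0.0]
opening: 0.0398
```

Emit:
jog_arm(
  motion=[0,0,0,0,0,-0.1,1,0,0,0,0,0,-0.1,0.9,0,0,0,0,0,0,0,0,0,0,0,0,0,0,0,0,0,0,0,0,0],
)

```text
t: 10.82
tool_pos: [0.5601, 0.0605, 0.0253]
ee_rot: [180.0, -0.0, 7.4]
ft_force: [1.0, -0.5, 0.3]
opening: 0.0856
```

Emit:
jog_arm(
  motion=[0,0,0,0,0,2,0,0,0,0,0,0,6,0,0,0,0,0,0,10,0,0,0,0,0,0,13,0,0,0,0,0,0,13,0],
)

```text
t: 11.45
tool_pos: [0.5623, 0.0611, 0.1594]
ee_rot: [180.0, -0.4, 7.4]
ft_force: [-0.0, 0.5, -0.3]
opening: 0.0856
```

```bash
python3 look.py wrist w1; python3 - <<'E'
import pickle
from h import *
s=pickle.load(open("w1.pkl","rb"))
import numpy as np
c,t=np.array([.560,.0605]),np.radians(7.3);R=np.array([[np.cos(t),-np.sin(t)],[np.sin(t),np.cos(t)]])
p=(np.array([[-31,-20],[31,-20],[31,20],[-31,20]])/1000)@R.T+c
print(proj(s,np.c_[p,[.075]*4]))
E
```

```text
11.5 [0.56085204 0.06069077 0.15732617] [179.97377974  -0.19863015   7.35905168] 0.08530447363493737 [  12.50395199   19.73996739  -28.35471827  104.34041556   10.91423363
   58.40629431 -102.80281922]
[[354.28727276 307.27908415]
 [356.72450974 209.07653416]
 [288.16868839 209.0786874 ]
 [290.29838147 307.28804693]]
```

View pics/w1.png

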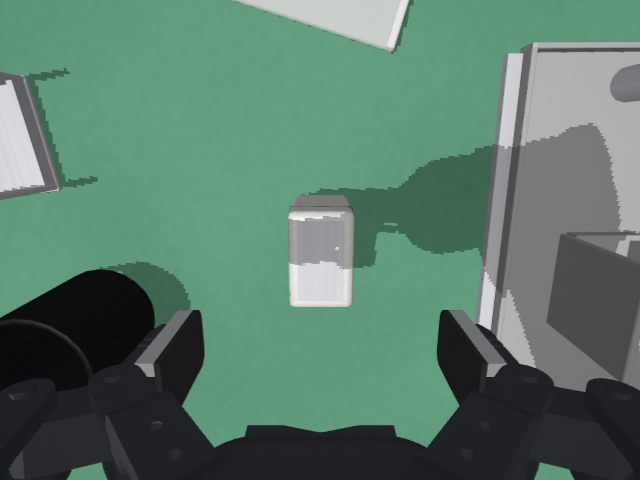

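Emit:
jog_arm(
  motion=[0,0,10,0,0,0,0,0,0,20,0,0,0,0,0,0,30,0,0,0,0,0,0,40,0,0,0,0,0,0,50,0,0,0,0],
)

```text
t: 12.12
tool_pos: [0.5589, 0.0603, 0.1542]
ee_rot: [-179.9, 0.1, 57.7]
ft_force: [-0.3, 0.0, -0.8]
opening: 0.0853
```

Emit:
jog_arm(
  motion=[0,0,10,0,0,0,0,0,0,20,0,0,0,0,0,0,30,0,0,0,0,0,0,40,0,0,0,0,0,0,40,0,0,0,0],
)

```text
t: 12.75
tool_pos: [0.5591, 0.0603, 0.1543]
ee_rot: [-179.9, -0.0, 97.3]
ft_force: [0.3, 0.2, -0.3]
opening: 0.0852
```

Emit:
jog_arm(
  motion=[0,0,0,0.2,0,-3,0,0,0,0,0.2,0,-7,0,0,0,0,0.2,0,-10.5,0,0,0,0,0.2,0,-12.8,0,0,0,0,0.2,0,-12.8,0],
)

```text
t: 13.38
tool_pos: [0.5598, 0.0601, 0.0253]
ee_rot: [-179.7, -0.0, 97.3]
ft_force: [-0.2, -0.3, 0.9]
opening: 0.0854
```

Emit:
jog_arm(
  motion=[0,0,0,0,0,0,0.2,0,0,0,0,0,0,0.5,0,0,0,0,0,0,1,0,0,0,0,0,0,1,0,0,0,0,0,0,1],
  grip_force=40,
)

```text
t: 14.0
tool_pos: [0.5626, 0.0607, 0.0285]
ee_rot: [179.9, 0.0, 97.3]
ft_force: [-1.7, -0.8, 6.8]
opening: 0.0616
```

Emit:
jog_arm(
  motion=[0,0,0,0,0,1,1,0,0,0,0,0,4,1,0,0,0,0,0,9,1,0,0,0,0,0,14,1,0,0,0,0,0,14,1],
)

```text
t: 14.62
tool_pos: [0.5649, 0.0614, 0.1717]
ee_rot: [179.5, 0.0, 97.3]
ft_force: [-0.1, -0.3, -2.7]
opening: 0.0617
```

Emit:
jog_arm(
  motion=[0,0,0,-0.2,-4,0,1,0,0,0,-0.5,-9,0,1,0,0,0,-0.8,-14,0,1,0,0,0,-1,-19,0,1,0,0,0,-1.1,-21.8,0,1],
)

```text
t: 15.25
tool_pos: [0.5489, -0.1615, 0.1654]
ee_rot: [-179.8, 0.0, 97.1]
ft_force: [0.0, 1.1, -2.7]
opening: 0.0619
```

Emit:
jog_arm(
  motion=[0,0,0,0,0,0,1,0,0,0,0,0,0,1,0,0,0,0,0,0,1],
)

```text
t: 15.62
tool_pos: [0.5509, -0.1556, 0.167]
ee_rot: [-180.0, -0.0, 97.5]
ft_force: [0.0, 0.2, -2.0]
opening: 0.0615
```

```bash
python3 look.py wrist w2; python3 look.py side s2 230 130 470 310; python3 - <<'E'
import pickle
from h import *
import numpy as np
c,t=np.array([.5507,-.1577]),np.radians(7.3);R=np.array([[np.cos(t),-np.sin(t)],[np.sin(t),np.cos(t)]])
p=(np.array([[-38,-25],[38,-25],[38,25],[-38,25]])/1000)@R.T+c
for f in("w2","s2"):
    s=pickle.load(open(f"{f}.pkl","rb"))
    print(f,proj(s,np.c_[p,[.091]*4]).round(1).tolist())
E
```

```text
15.675 [ 0.55097412 -0.15578754  0.16715878] [-1.79993866e+02 -3.40395047e-02  9.75129264e+01] 0.06147246983047647 [ 45.58702696  22.89408767 -43.14834505 102.18029942  17.5246531
  61.85661885   3.81328093]
scale 3.3333333333333335
15.725 [ 0.5510322  -0.15609904  0.16727213] [ 1.79997895e+02 -1.67135523e-02  9.74925857e+01] 0.06178738066102625 [ 45.5951357   22.88853786 -43.13242342 102.16640715  17.53204683
  61.85942047   3.81591918]
w2 [[256.1, 303.6], [382.6, 304.0], [386.6, 222.5], [252.5, 222.1]]
s2 [[372.0, 222.6], [343.6, 217.8], [337.6, 227.7], [366.9, 232.8]]
```

View pics/w2.png

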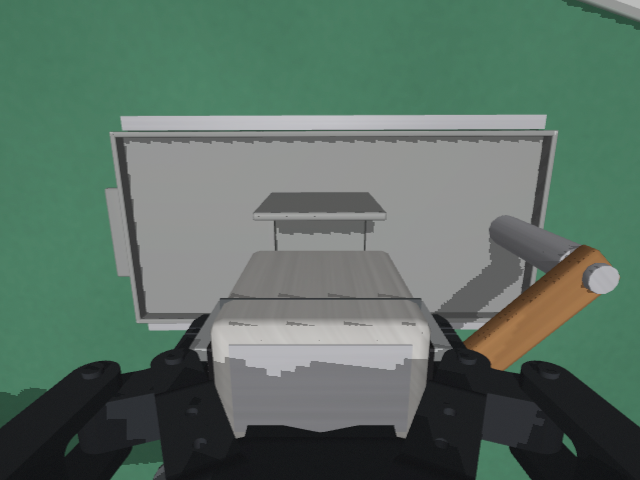

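View pics/s2.png

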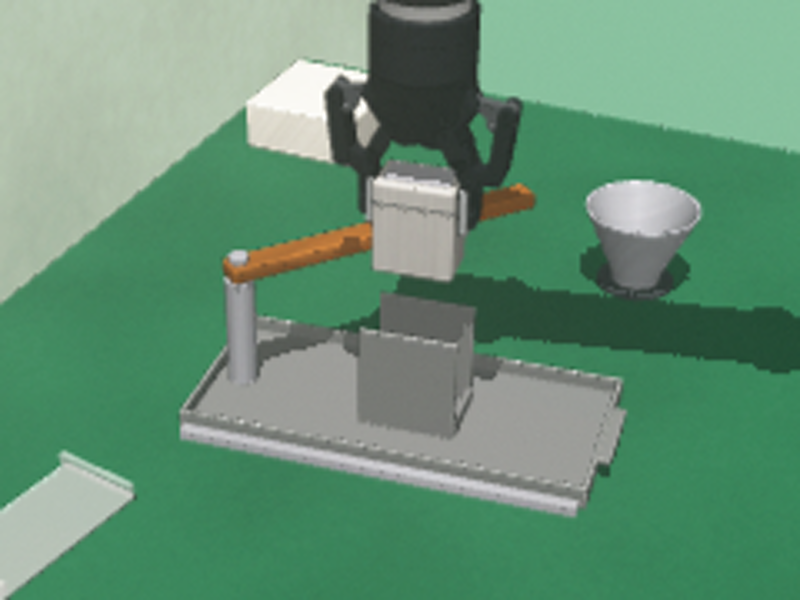

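Emit:
jog_arm(
  motion=[0,0,0,0,-0.1,-1,1,0,0,0,0,-0.1,-2,1,0,0,0,0,-0.1,-3,1,0,0,0,0,-0.1,-3.5,1,0,0,0,0,-0.1,-4,1],
)

```text
t: 16.35
tool_pos: [0.551, -0.1585, 0.1269]
ee_rot: [180.0, -0.0, 97.4]
ft_force: [0.1, -1.3, -3.2]
opening: 0.0614
```

Emit:
jog_arm(
  motion=[0,0,0,0,0,-0.8,1,0,0,0,0,0,-1.6,1,0,0,0,0,0,-2.4,1,0,0,0,0,0,-3.2,1,0,0,0,0,0,-4,1],
)

```text
t: 16.98
tool_pos: [0.551, -0.1585, 0.0868]
ee_rot: [180.0, -0.0, 97.4]
ft_force: [-0.5, 1.1, -2.5]
opening: 0.0615
```

Emit:
jog_arm(
  motion=[0,0,0,0,0.1,-1,1,0,0,0,0,0.1,-2,1,0,0,0,0,0.1,-3,1,0,0,0,0,0.1,-4,1,0,0,0,0,0.1,-4.6,1],
)

```text
t: 17.6
tool_pos: [0.5506, -0.1575, 0.0405]
ee_rot: [-180.0, -0.0, 97.4]
ft_force: [-0.3, -0.3, -3.6]
opening: 0.0619
```

Emit:
jog_arm(
  motion=[0,0,0,0,0,-0.2,1,0,0,0,0,0,-0.4,1,0,0,0,0,0,-0.5,1,0,0,0,0,0,-0.6,1,0,0,0,0,0,-0.6,1],
)

```text
t: 18.23
tool_pos: [0.5509, -0.1576, 0.0354]
ee_rot: [180.0, 0.0, 97.4]
ft_force: [0.2, -0.2, -2.8]
opening: 0.0616
```

Emit:
jog_arm(
  motion=[0,0,0,0,0,-0.1,1,0,0,0,0,0,-0.2,1,0,0,0,0,0,-0.2,1],
)

```text
t: 18.6
tool_pos: [0.5511, -0.1576, 0.0345]
ee_rot: [-180.0, 0.0, 97.4]
ft_force: [-3.4, 0.7, 6.4]
opening: 0.0613
```

Emit:
jog_arm(
  motion=[0,0,0,0,0,-0.1,1,0,0,0,0,0,-0.1,1,0,0,0,0,0,-0.1,1],
)

```text
t: 18.98
tool_pos: [0.5511, -0.1576, 0.0345]
ee_rot: [-180.0, 0.1, 97.4]
ft_force: [-6.8, 0.7, 13.2]
opening: 0.0618
```

Emit:
jog_arm(
  motion=[0,0,0,0,0,0.1,1,0,0,0,0,0,0.1,0.9,0,0,0,0,0,0.1,0,0,0,0,0,0,0.1,0,0,0,0,0,0,0.1,0],
)

```text
t: 19.6
tool_pos: [0.551, -0.1575, 0.0332]
ee_rot: [180.0, -0.0, 97.4]
ft_force: [0.2, 0.3, 0.7]
opening: 0.0855
```

Emit:
jog_arm(
  motion=[0,0,0,0,0,0,0,0,0,0,0,0,0,0],
)

```text
t: 19.85
tool_pos: [0.5509, -0.1575, 0.0333]
ee_rot: [180.0, -0.0, 97.4]
ft_force: [-0.4, -0.5, -0.3]
opening: 0.0855
```

Emit:
jog_arm(
  motion=[0,0,0,0,0,1,0,0,0,0,0,0,3,0,0,0,0,0,0,7,0,0,0,0,0,0,11,0,0,0,0,0,0,15,0],
)

```text
t: 20.48
tool_pos: [0.5513, -0.1573, 0.1864]
ee_rot: [179.9, 0.1, 97.4]
ft_force: [0.5, 0.1, -0.1]
opening: 0.0852
```

```bash
python3 look.py wrist w3; python3 - <<'E'
import pickle
from h import *
import numpy as np
s=pickle.load(open("w3.pkl","rb"))
c,t=np.array([.5507,-.1577]),np.radians(7.3);R=np.array([[np.cos(t),-np.sin(t)],[np.sin(t),np.cos(t)]])
p=(np.array([[-31,-20],[31,-20],[31,20],[-31,20]])/1000)@R.T+c
print(proj(s,np.c_[p,[.081]*4]).round(1).tolist())
E
```

```text
20.525 [ 0.55486596 -0.15755745  0.19197343] [179.40374226   0.28543783  97.37904069] 0.08504044135669428 [ 46.33174324  21.47618749 -43.8663884  100.61563807  16.5909251
  63.86011547   4.59248479]
[[272.5, 276.3], [365.3, 276.3], [367.3, 217.4], [270.5, 217.4]]
```

View pics/w3.png

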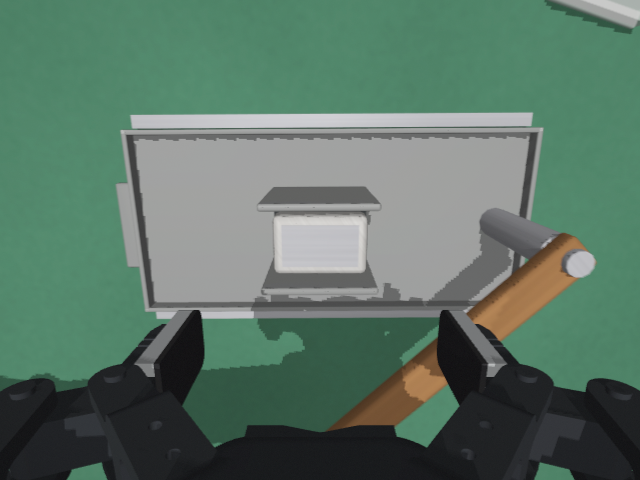

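Emit:
jog_arm(
  motion=[0,0,0,1,-5,0,1,0,0,0,2,-10,0,1,0,0,0,3,-15,0,1,0,0,0,4.2,-19,0,1,0,0,0,4.2,-21.1,0,1],
)

```text
t: 21.15
tool_pos: [0.593, -0.3711, 0.1842]
ee_rot: [179.9, 0.0, 97.2]
ft_force: [-0.4, -0.2, 0.5]
opening: 0.0001
```

Emit:
jog_arm(
  motion=[0,0,0,0,0,0,1,0,0,0,0,0,-4,1,0,0,0,0,0,-8,1,0,0,0,0,0,-10.9,1,0,0,0,0,0,-10.9,1],
)

```text
t: 21.78
tool_pos: [0.5914, -0.3651, 0.0725]
ee_rot: [-179.8, -0.2, 97.5]
ft_force: [-0.2, -0.8, 0.0]
opening: 0.0003
```

Emit:
jog_arm(
  motion=[0,0,0,-1.2,0.9,0,1,0,0,0,-2.4,1.7,0,1,0,0,0,-3.8,2.7,0,1,0,0,0,-5.1,3.7,0,1,0,0,0,-6.7,5.1,0,1],
)

```text
t: 22.4
tool_pos: [0.5279, -0.3163, 0.0773]
ee_rot: [179.7, 0.1, 97.4]
ft_force: [2.5, -0.1, -0.4]
opening: -0.0
```

Emit:
jog_arm(
  motion=[0,0,0,-1.6,1.5,0,1,0,0,0,-2.9,3.3,0,1,0,0,0,-4.2,5.2,0,1,0,0,0,-5.2,7.2,0,1,0,0,0,-6,9,0,1],
)

```text
t: 23.02
tool_pos: [0.4672, -0.2262, 0.0764]
ee_rot: [179.8, 0.1, 97.5]
ft_force: [1.2, -1.2, 0.4]
opening: 0.0002
```

Emit:
jog_arm(
  motion=[0,0,0,-0.2,0.6,0,1,0,0,0,-0.4,1.2,0,1,0,0,0,-0.6,1.8,0,1,0,0,0,-0.7,2.4,0,1,0,0,0,-0.7,2.4,0,1],
)

```text
t: 23.65
tool_pos: [0.4604, -0.2036, 0.0758]
ee_rot: [179.9, 0.1, 97.4]
ft_force: [-1.1, 0.3, 8.4]
opening: -0.0002
```

Emit:
jog_arm(
  motion=[0,0,0,-0.1,0.3,0,1,0,0,0,-0.2,0.6,0,1,0,0,0,-0.3,0.8,0,1,0,0,0,-0.3,0.9,0,1,0,0,0,-0.3,0.9,0,1],
)

```text
t: 24.28
tool_pos: [0.4583, -0.1951, 0.076]
ee_rot: [179.8, 0.1, 97.3]
ft_force: [0.3, -0.1, 7.2]
opening: 0.0
```

Emit:
jog_arm(
  motion=[0,0,0,0,0.2,0,1,0,0,0,0,0.3,0,1,0,0,0,0,0.4,0,1],
)

```text
t: 24.65
tool_pos: [0.458, -0.1935, 0.076]
ee_rot: [179.8, 0.3, 97.3]
ft_force: [0.0, -6.1, 5.5]
opening: -0.0003
```

Emit:
jog_arm(
  motion=[0,0,0,0,0.1,0,1,0,0,0,0,0.1,0,1],
)

```text
t: 24.9
tool_pos: [0.458, -0.1935, 0.076]
ee_rot: [179.8, 0.3, 97.2]
ft_force: [0.9, -7.4, 6.1]
opening: 0.0001
```

Emit:
jog_arm(
  motion=[0,0,0,0,-0.5,0,1,0,0,0,0,-2,0,1,0,0,0,0,-5,0,1,0,0,0,0,-6,4,1,0,0,0,0,-8,10,1],
)

```text
t: 25.52
tool_pos: [0.4543, -0.2689, 0.1731]
ee_rot: [-179.8, -0.2, 97.4]
ft_force: [1.6, -1.4, 0.9]
opening: -0.0002
```

Emit:
jog_arm(
  motion=[0,0,0,0,-6,3,1,0,0,0,0,-12,3,1,0,0,0,0,-18,3,1,0,0,0,0,-20,3,1,0,0,0,0,-20,3,1],
)

```text
t: 26.15
tool_pos: [0.4551, -0.4703, 0.2026]
ee_rot: [-180.0, -0.1, 97.2]
ft_force: [0.0, 0.1, -0.5]
opening: -0.0
```

```bash
python3 look.py top top2 300 160 420 330; python3 look.py side s3 200 130 440 310; python3 - <<'E'
import pickle,cv2,numpy as np
from h import *
s=pickle.load(open("top2.pkl","rb"));h=cv2.cvtColor(s["image"],cv2.COLOR_RGB2HSV)
m=cv2.inRange(h,(5,120,80),(18,255,255))
m[:,:300]=0;m[:150]=0
c=max(cv2.findContours(m,0,2)[0],key=cv2.contourArea)
b=cv2.boxPoints(cv2.minAreaRect(c));w=ray(s,b,.115)[:,:2];print(w)
k=np.argsort(w[:,0]);v=w[k[2:]].mean(0)-w[k[:2]].mean(0);print(np.degrees(np.arctan2(v[1],v[0])),np.linalg.norm(v))
E
```

```text
scale 3.5294117647058822
26.2 [ 0.4561264  -0.46801971  0.20303337] [ 1.79996060e+02 -1.33524199e-01  9.73801856e+01] 0.00038380718915928476 [ 69.06907166  28.34401979 -38.18686191  88.48597853  18.13956592
  69.59987471  35.21503357]
scale 3.3333333333333335
26.25 [ 0.45668658 -0.46688145  0.20337965] [ 1.79985472e+02 -1.22188040e-01  9.74965297e+01] -0.0002903378377581209 [ 69.029642    28.28784865 -38.2547206   88.53922101  18.13539797
  69.59757305  35.21802225]
[[ 0.70107543 -0.12468262]
 [ 0.70585302 -0.14814508]
 [ 0.43820938 -0.19809951]
 [ 0.43373003 -0.17519078]]
10.635393979927168 0.2721699864792987
```

View pics/top2.png

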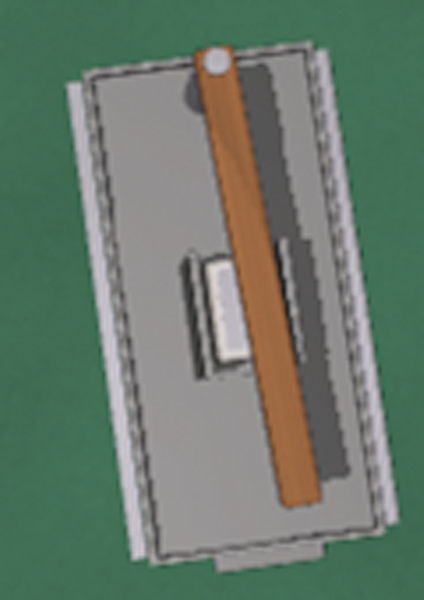

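View pics/s3.png

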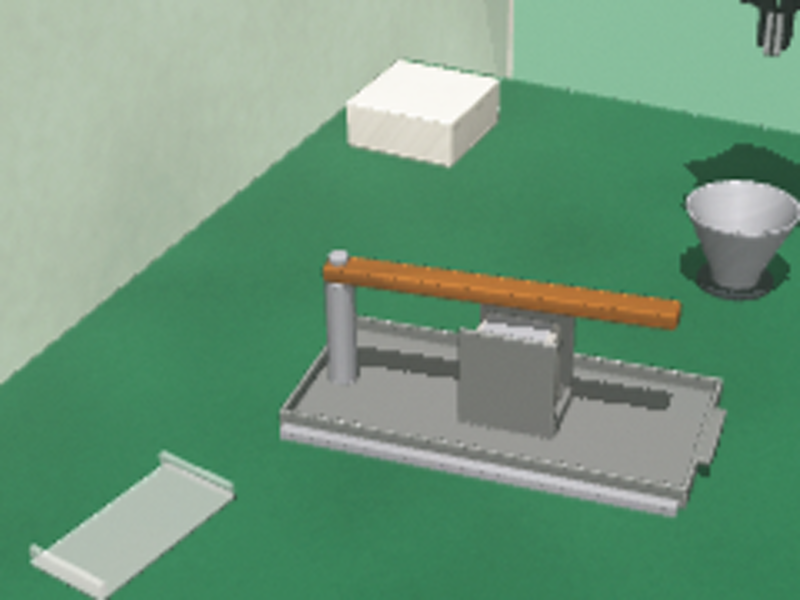

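Emit:
jog_arm(
  motion=[0,0,0,0,6,0,1,0,0,0,0,12,0,1,0,0,0,0,18,0,1,0,0,0,0,21,-2,1,0,0,0,0,22.3,-5,1],
)

```text
t: 26.88
tool_pos: [0.4568, -0.2417, 0.1545]
ee_rot: [179.9, 0.1, 97.8]
ft_force: [-0.0, -0.2, -0.5]
opening: -0.0001
```

Emit:
jog_arm(
  motion=[0,0,0,0,0,-3,1,0,0,0,0,0,-6,1,0,0,0,0,0,-6,1,0,0,0,0,1,-6,1,0,0,0,0,2,-6,1],
)

```text
t: 27.5
tool_pos: [0.457, -0.2253, 0.0951]
ee_rot: [179.9, 0.1, 97.4]
ft_force: [0.1, -0.7, 0.4]
opening: -0.0003
```

Emit:
jog_arm(
  motion=[0,0,0,0,0.8,0,1,0,0,0,0,1.5,0,1,0,0,0,0,2.1,0,1,0,0,0,0,2.6,0,1,0,0,0,0,2.9,0,1],
)

```text
t: 28.12
tool_pos: [0.4557, -0.1973, 0.0936]
ee_rot: [-180.0, 0.0, 97.3]
ft_force: [-0.3, -1.3, -0.3]
opening: -0.0002
```

Vertical force is now absent, so contact is on the finger tips only. I'll press on slowly.

Emit:
jog_arm(
  motion=[0,0,0,0,0.2,0,1,0,0,0,0,0.4,0,1,0,0,0,0,0.6,0,1,0,0,0,0,0.6,0,1],
)

```text
t: 28.62
tool_pos: [0.4558, -0.1937, 0.0936]
ee_rot: [180.0, 0.2, 97.3]
ft_force: [0.0, -6.2, -0.8]
opening: -0.0003
```

Emit:
jog_arm(
  motion=[0,0,0,0,0.2,0,1,0,0,0,0,0.4,0,1,0,0,0,0,0.4,0,1],
)

```text
t: 29.0
tool_pos: [0.4558, -0.1936, 0.0937]
ee_rot: [180.0, 0.4, 97.2]
ft_force: [0.1, -14.3, -4.2]
opening: -0.0005
```

Emit:
jog_arm(
  motion=[0,0,0,0,-0.3,0,1,0,0,0,0,-0.6,0,1,0,0,0,0,-0.9,0,1,0,0,0,0,-1.5,0,1,0,0,0,0,-3,0,1],
)

```text
t: 29.62
tool_pos: [0.4562, -0.2169, 0.0937]
ee_rot: [180.0, -0.0, 97.5]
ft_force: [0.2, -0.7, -0.3]
opening: -0.0002
```

Emit:
jog_arm(
  motion=[0,0,0,0,-3,0,1,0,0,0,0,-5,4,1,0,0,0,0,-8,9,1,0,0,0,0,-14,11,1,0,0,0,0,-20,11,1],
)

```text
t: 30.25
tool_pos: [0.4569, -0.4206, 0.2066]
ee_rot: [179.8, 0.3, 97.4]
ft_force: [1.1, 0.3, -0.5]
opening: 0.0003
```

Emit:
jog_arm(
  motion=[0,0,0,0,0,0,1,0,0,0,0,0,0,1],
)

```text
t: 30.5
tool_pos: [0.4556, -0.4173, 0.203]
ee_rot: [180.0, -0.1, 97.3]
ft_force: [-0.3, 0.4, 0.5]
opening: 0.0
```

```bash
python3 look.py top top3 300 160 420 330; python3 - <<'E'
import pickle,cv2,numpy as np
from h import *
# rail centreline per image row from the orange mask, tray edge from clicks on same image; compare all three states
for f in ("d0","top2","top3"):
    s=pickle.load(open(f"{f}.pkl","rb"));s=s["top"] if f=="d0" else s
    m=cv2.inRange(cv2.cvtColor(s["image"],cv2.COLOR_RGB2HSV),(5,100,60),(18,255,255));m[:,:330]=0;m[:185]=0;m[295:]=0;m[:,420:]=0
    ys=np.arange(190,290);px=np.array([(np.nonzero(m[y])[0].mean(),y) for y in ys])
    w=ray(s,px,.115)[:,:2];v=cv2.fitLine(w.astype(np.float32),2,0,.01,.01).ravel()
    a=np.degrees(np.arctan(v[1]/v[0]));b=np.array([.5507,-.1577])
    print(f,"rail yaw",a,"bay centre offset from rail line mm",1000*((b-v[2:])@[-np.sin(np.radians(a)),np.cos(np.radians(a))]))
E
```

```text
scale 3.5294117647058822
30.55 [ 0.45609477 -0.41627513  0.20328651] [ 1.79992250e+02 -7.60996859e-02  9.74257525e+01] -0.00012239631093734929 [ 68.38850087  24.86207089 -40.02316919  93.7457918   16.92616663
  67.66584896  31.90008937]
d0 rail yaw 13.803875 bay centre offset from rail line mm 15.240976712984114
top2 rail yaw 10.567007 bay centre offset from rail line mm 7.285445655833797
top3 rail yaw 7.661824 bay centre offset from rail line mm -0.05039168350549768
```

View pics/top3.png

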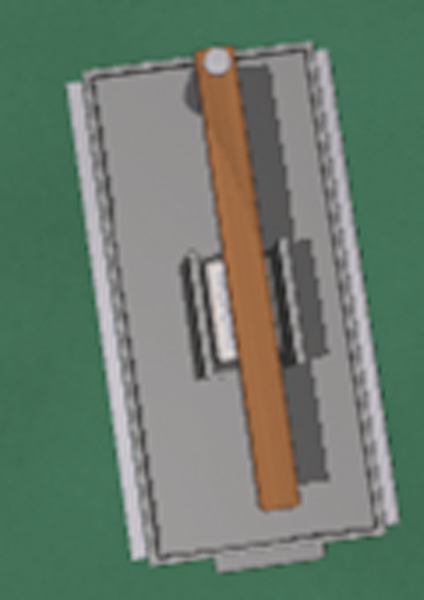

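The rail line (7.7°) now runs along the tray and over the bay's centre. The picture shows the end at about (278,500) and the tin between the two walls. The gripper is clear, so I'm handing in.

```bash
python3 -c "
from plant import ctrl
print(ctrl.observe()['joint_vel'].round(2)); print(ctrl.hand_in())"
```

```text
[-0.79 -0.7  -0.71  0.57  0.2  -0.09 -0.05]
the job is handed in; nothing more can be done
None
```

I finished the sequence and handed the job in at about 30.6 s of the allowed 67 s. The hand-in reports no verdict, so the results below are from my own measurements.

- **Rail cleared:** I swung it to about 0.79 rad, measured in the top view; 0.45 rad was needed.
- **Tin moved to the bay:** I lifted it from the caddy, stood it on the open shelf and let go. I then re-gripped it by its other two sides and lowered it slowly until the wrist read about 13 N on the bay floor. After release, the wrist picture showed it upright and centred between the walls.
- **Rail closed:** The first swing back failed the check. The rail read about 3.3° (0.058 rad) off the tray's direction after I pulled away. It had reached the stop, so the fingers probably dragged it back as I withdrew; the wrist had shown an unwanted vertical force.
- **Rail closed, second try:** I pushed again with only the fingertips until the stop pushed back with 14 N, then withdrew gently. The top view then showed the rail at 7.7°, against 7.3° for the tray. That is within 0.01 rad, and its line passed within 0.1 mm of the bay's centre.

At hand-in the gripper was clear of everything. I never touched the mug, cone or spoon rest, but I did not measure their positions again. I viewed 11 pictures, against the planned 8 or so and the limit of 12.

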